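# Load a sample holder under the jig's spring clip

## Task

Load the flat glass-sample holder into the soldering jig without gripping or lifting it: with one fingertip press the long bar of the spring clip down and keep it down so that the clip's nose stands up, and meanwhile push the holder along its channel with the other fingertip, under the nose, until it is fully home against the end stop. Only then let the bar spring up so that the nose clamps the holder, and move the hand clear. Leave the other things on the table where they are.

Things in the scene. Friction and masses are not known exactly. Their poses are not given: they have to be found in the camera images.
- jig: Fixed soldering jig: plywood base 210 x 150 mm, channel on it. Origin on the table surface, on the channel's centre line. +x: push direction, along the channel to the end stop; +y: across, to the press bar's side. In its frame (mm): channel floor z 12, rear end open at x -116; side rails' inner faces y +/-26.5, top z 18. Hinge rod along x at y 37, z 24 between channel and bar; posts to z 32.
- stop (a point): Middle of the foot of the end stop's face, at jig (75, 0, 12) mm. The stop is an aluminium bar across the channel's far end, top at z 25 mm. Axes as the jig's.
- holder: Loose flat grey sample holder, 70 long (along the channel) x 50 wide x 12 mm thick, about 0.1 kg, a green and an amber glass pane in its top. Lies in the channel. Origin at the centre of its underside, x along its length towards the stop. At the start its front is 15 to 40 mm short of the clip's nose; fully home, its front touches the stop and its origin is at jig (40, 0, 12) mm.
- clip (a joint): Angle (rad) of the steel spring clip, a see-saw on the hinge rod. 0 = at rest: bar up, nose barring the channel. Grows as the bar is pressed, to 0.40 at its stop, bar level. The nose clears the holder above 0.27 (comfortably from 0.31) and rests on the loaded holder at 0.27. Pressing the bar's middle takes about 3.5 N at first, 7 N fully down; it springs back when let go.
- bar_mid (a point): Centre of the top face of the clip's press bar, a flat steel strip 170 long (jig x -105 to 65) x 38 mm wide. Moves with the clip. At rest at jig (-20, 71, 30), sloping up 0.4 rad away from the channel to z 38; fully down level at z 16 mm (jig y 52 to 90), 4 mm above the channel floor. Works alike anywhere along its length; a fingertip may slide along it.
- nose (a point): Underside of the clip's nose, a rounded steel bar of 8 mm diameter along jig x from 40 to 66 mm, over the channel's middle; this point is at its mid-length. 2 mm above the channel floor at rest, 17 mm fully raised.
- reel: Bystander, to be left alone: solder reel, white plastic flanges, diameter 50, height 32 mm. Origin at the centre of its underside, on the table beside the jig.
- jar: Bystander, to be left alone: closed green plastic flux jar, diameter 50, height 55 mm. Origin at the centre of its underside, on the table beside the jig.
- marker: Bystander, to be left alone: black marker pen lying down, 130 x 14 x 14 mm. Origin at the centre of its underside, on the table beside the jig.
- offcut: Bystander, to be left alone: flat piece of green glass, about 60 x 45 x 4 mm. Origin at the centre of its underside, on the table beside the jig.
- pliers: Bystander, to be left alone: black-handled pliers lying flat, 16 high, about 150 mm. Origin at the centre of its underside, on the table beside the jig.
- brush: Bystander, to be left alone: flux brush lying flat, about 150 mm. Origin at the centre of its underside, on the table beside the jig.

How it is judged:
By the outcome, as a careful person would: the job done as asked, in the order asked, and still so for the second after the job is handed in, with the robot touching nothing.
It also fails if it takes over 45 s, if anything falls off the work surface, if the arm or the gripper's body presses on something with over 40 N, if the wrist force passes 120 N, or if a joint passes its speed limit or range.

## Robot

A 6-joint arm with a two-finger parallel gripper is mounted at the origin on the work surface. World frame = base frame: x ahead of the robot, y to its left, z up, the work surface at z = 0. Lengths are in m, angles in rad, forces in N, time in s.
With the tool pointing down it reaches from about 0.425 to 0.95 m from the base axis. Payload 14.7 kg.
Tool frame: the origin (TCP) lies at the very end of the fingers, on their centre line; the grasp point (between the pads) lies 19 mm behind it (hold_point_z is the distance from the TCP to the grasp point, in m); z points along the fingers, y is the direction in which the jaws open and shut (so a half turn about z gives the same grasp; the last joint's range is limited). The gripper opens to 85 mm and grips with 20 to 120 N. Pads are 22 mm wide; open, the fingers measure 114 mm over their backs; the gripper's body (76 mm by 85 mm) begins 54 mm behind the grasp point. The pads swing forward as they close: fully open they stand 13 mm farther back than shut.
Start: joints at [-0.047, 0.48, 1.596, -0, 1.065, -0.047], TCP at [0.65, 0, 0.231] pointing down, gripper open.
Joint ranges: [-2.75, 2.75], [-0.82, 2.05], [0.23, 2.67], [-1.56, 4.7], [0.09, 2.69], [-2.92, 2.92]. Speed limits (rad/s): [1.89, 1.89, 2.39, 3.01, 3.01, 3.01].

## Interface

Orientations are given as a unit quaternion [x, y, z, w].
In Python, from cell import * gives the robot as it stands.
- The arm moves only by the shell command python3 -m handwheel 'ROWS' [FORCE]. ROWS is JSON, a list of rows, each a list of 3 entries, a list of its own where there are three numbers: the gripper's target within -1 to 1 (shut at 1, half-way at 0, fully open at -1), then the shift along the tool's x, y, z in units of 0.1 m (1.0 is 0.1 m), then the turn about the tool's z in units of 2 rad (1.0 is 2 rad). A call has 1 to 12 rows; each row shifts and turns the commanded pose from where the row before left it, along the tool's axes as they then stand; what a row does not reach is not made up. A row lasts 1/12 s, in which the tool goes at most 41.7 mm and 7.16 degrees, less where a joint would pass 70% of its speed; a pose out of reach is approached as far as the arm can. A call with a number of a shift or a turn outside -1 to 1 is refused whole. A call with a gripper value outside its range is refused whole. The fingers move at their own pace and stop on an object; FORCE is the grip in N (left out, the last holds). Time passes only in rows, so rows that do not move let the fingers close. It gives the time, the measured TCP pose, the force and the opening at its end, in the units of the state.
- get_state(): the state, without advancing time (a new reading comes with each control period).
- camera(name): name is "scene" or "side" or "wrist"; returns the picture (400x640x3 uint8, blue, green, red); there is no depth.
- camera_info(name): a dict with "fx", "fy", "cx", "cy" (pixels), "rvec" (rotation vector, rad) and "tvec" (3), from world to camera coordinates, as OpenCV has them. Camera axes: x right, y down, z forward; pixel columns grow to the right and rows downward; lengths in m; the calibration is good to about 2 mm. A picture is of the moment at which its call begins: read the wrist's pose just before it. camera_info takes no time and is no camera call; for the wrist camera it gives the pose at the moment of the call.
- job_done(): hands the job in, once; it reports no verdict.
The state is a dict: "time_s": time; "joint_positions": joint angles; "qvel": joint speeds; "effort": joint torques, N m; "tool_pos": TCP position; "eef_rot": TCP orientation; "contact_force": force on the tool from outside, world axes, zero at the start; "moment": the same for the moment, N m; "finger_gap": finger opening in m.
Only numpy, scipy, OpenCV 4.12 (cv2) and the standard library are available. Lean on these libraries where they do the work, as an engineer would, in place of code of your own. Each camera call takes 0.05 s, during which the arm holds its last target. There are 200 camera calls.

## Working session

There is one attempt and no reset: what is moved stays moved. The work goes in short steps, Python scripts to look and compute and a shell command to move; the robot and the scene stay as the last step left them, time stands still between calls to the robot, and variables do not carry over. Pictures are saved under pics/ and viewed, about 8 in all and at most 12, crops included, and the job is handed in when it is done.

```bash
mkdir -p pics; ls; python3 - <<'E'
from cell import *
import cv2
s=get_state();print(s)
for n in("scene","side"):
    im=camera(n);cv2.imwrite(f"pics/{n}0.png",im);print(n,camera_info(n))
E
```

```text
pics
{'time_s': 0.0, 'joint_positions': array([-4.66110288e-02,  4.80847970e-01,  1.59685147e+00, -2.82985869e-05,
        1.06510868e+00, -4.65865886e-02]), 'qvel': array([-0.00097717,  0.00042473,  0.0018541 ,  0.00036329,  0.00059512,
       -0.00128146]), 'effort': array([ 2.41355090e-03, -9.50650907e+01, -4.30184269e+01, -5.27583288e-04,
        1.24796593e-02,  1.26860105e-04]), 'tool_pos': array([6.49594863e-01, 2.35010483e-05, 2.30670276e-01]), 'eef_rot': array([ 7.07110440e-01,  7.07102861e-01, -4.18395860e-04, -4.40950580e-04]), 'contact_force': array([-0.26223845,  0.2839722 , -1.4481    ]), 'moment': array([ 0.00094111, -0.05375346, -0.00148994]), 'finger_gap': 0.08536154103280352}
scene {'fx': 382.1585358709954, 'fy': 382.1585358709954, 'cx': 316.66574919734154, 'cy': 192.2771369096185, 'rvec': array([ 2.28713981,  0.58199123, -0.23716641]), 'tvec': array([-0.58171353, -0.14006287,  0.90897193])}
side {'fx': 362.1199096217821, 'fy': 362.1199096217821, 'cx': 320.84945706396735, 'cy': 201.72636529882118, 'rvec': array([ 0.08803812, -2.73850526,  1.50496424]), 'tvec': array([0.64780238, 0.05847548, 0.81959568])}
```

View pics/scene0.png

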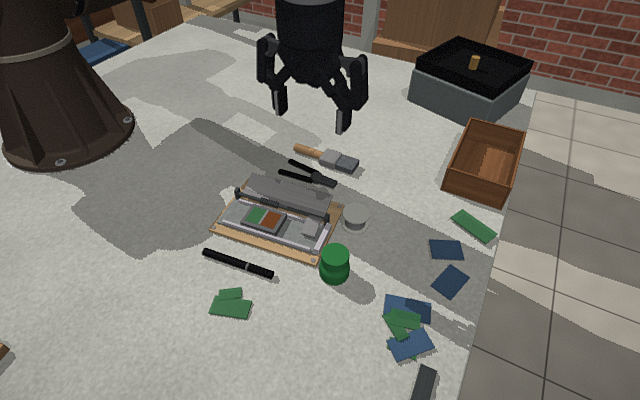

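View pics/side0.png

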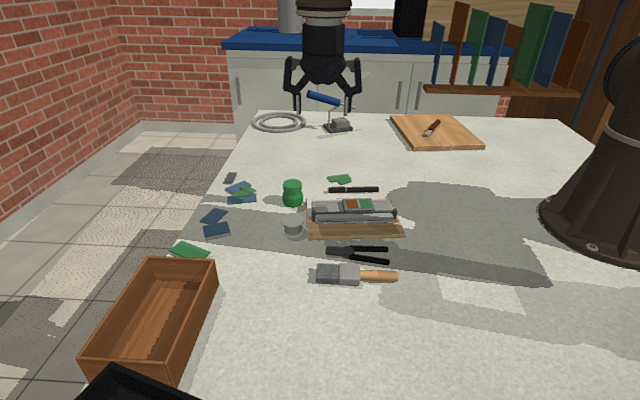

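Scene: jig at about (275,218), bar on the far side (290,193), holder (green/amber) at (263,219), stop near (312,228); reel (355,215), jar (335,263), marker (238,263), pliers (308,173). The side view agrees. Next, a zoomed crop and the wrist view.

```bash
cat > h.py <<'E'
import numpy as np, cv2
from cell import *
def ray(ci,uv):
    R=cv2.Rodrigues(np.array(ci["rvec"]))[0];t=np.array(ci["tvec"])
    d=R.T@np.array([(uv[0]-ci["cx"])/ci["fx"],(uv[1]-ci["cy"])/ci["fy"],1.]);return -R.T@t,d
def onz(ci,uv,z):
    c,d=ray(ci,uv);return c+d*(z-c[2])/d[2]
def proj(ci,P):
    K=np.array([[ci["fx"],0,ci["cx"]],[0,ci["fy"],ci["cy"]],[0,0,1]])
    return cv2.projectPoints(np.array(P,float).reshape(-1,1,3),np.array(ci["rvec"]),np.array(ci["tvec"]),K,None)[0].reshape(-1,2)
E
python3 - <<'E'
from h import *
ci=camera_info("scene")
for uv in [(210,228),(318,261),(345,205),(250,173),(263,219)]: print(uv,onz(ci,uv,0.012).round(3))
cw=camera_info("wrist"); c,d=ray(cw,(cw["cx"],cw["cy"])); print(c,d,cw["fx"])
im=camera("wrist");cv2.imwrite("pics/w0.png",im)
a=cv2.imread("pics/scene0.png")[165:270,200:350];b=cv2.resize(a,None,fx=5,fy=5,interpolation=cv2.INTER_CUBIC);cv2.imwrite("pics/sc.png",b)
E
```

```text
(210, 228) [ 0.487 -0.08   0.012]
(318, 261) [ 0.691 -0.05   0.012]
(345, 205) [0.675 0.089 0.012]
(250, 173) [0.462 0.077 0.012]
(263, 219) [ 0.558 -0.016  0.012]
[0.65011015 0.0804024  0.37453148] [-3.99825501e-04 -3.09576921e-01 -9.50874319e-01] 342.8037732220803
```

View pics/w0.png

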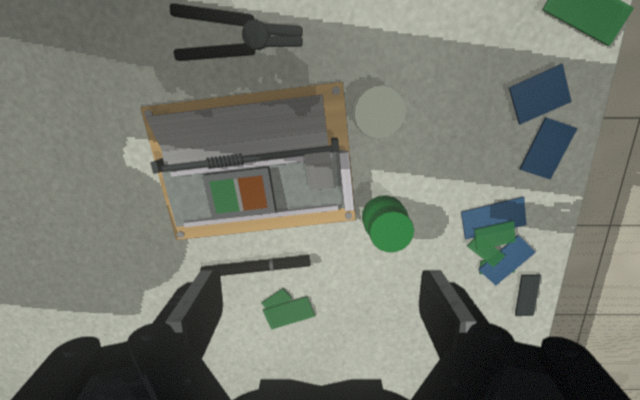

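Wrist view: base corners about (143,107), (342,82), (355,218), (180,238); holder panes (223,196) and (253,192), stop bar at right (347,185). Zooming for precision.

```bash
python3 - <<'E'
from h import *
a=cv2.imread("pics/w0.png")[70:250,130:370]
b=cv2.resize(a,None,fx=3.3,fy=3.3,interpolation=cv2.INTER_CUBIC);cv2.imwrite("pics/wz.png",b)
E
```

```text
(no output)
```

View pics/wz.png

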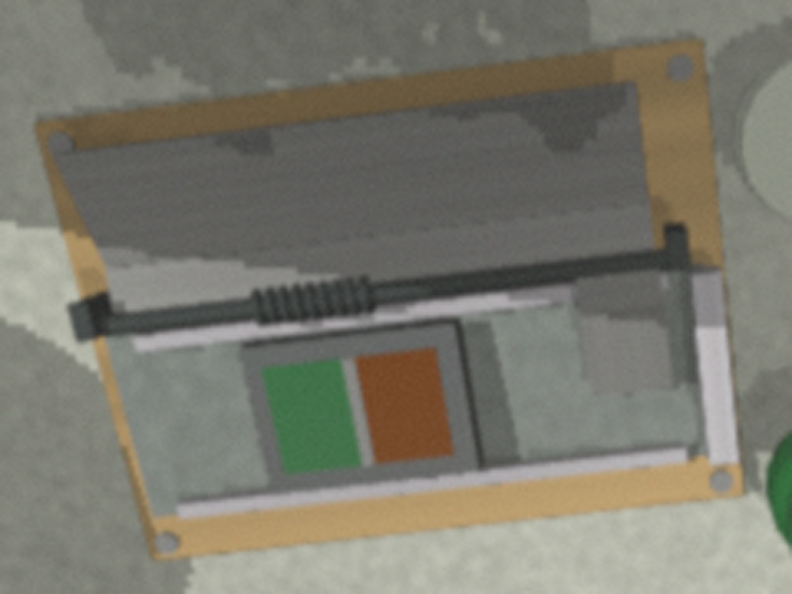

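```bash
python3 - <<'E'
from h import *
cw=camera_info("wrist")
o=lambda u,v,z:onz(cw,(130+(u+.5)/3.3-.5,70+(v+.5)/3.3-.5),z)[:2]
for z in(.008,.010,.012):
    C=[o(*p,z) for p in[(38,122),(703,40),(742,492),(158,558)]]
    L=[np.linalg.norm(C[i]-C[i-1]) for i in range(4)]
    print(z,np.array(L).round(4))
C=np.array(C)
ang=[np.arctan2(*(q-p)[::-1]) for p,q in[(C[0],C[1]),(C[3],C[2])]]+[np.arctan2(*(p-q)[::-1])-np.pi/2 for p,q in[(C[0],C[3]),(C[1],C[2])]]
ral=[o(178,502,.018),o(685,449,.018)];stp=[o(693,270,.025),o(710,462,.025)]
hold=[o(247,347,.024),o(460,322,.024),o(480,467,.024),o(270,487,.024)]
ang.append(np.arctan2(*(ral[1]-ral[0])[::-1]));ang.append(np.arctan2(*(stp[0]-stp[1])[::-1])-np.pi/2)
print("angles",np.round(ang,4),"C",C.round(4))
th=np.mean(ang[:5]);ex=np.array([np.cos(th),np.sin(th)]);ey=np.array([-ex[1],ex[0]])
xs=np.mean([ex@p for p in stp])-.075; yr=np.mean([ey@p for p in ral])+.0265
O=xs*ex+yr*ey;print("th",th,"O",O)
J=lambda p:np.round(1000*np.array([ex@(p-O),ey@(p-O)]),1)
print("base",[J(p) for p in C]);print("holder",[J(p) for p in hold])
for n,p,z in[("rod1",(100,325),.024),("rod2",(650,262),.024),("bar a",(62,152),.038),("bar b",(635,85),.038)]:print(n,J(o(*p,z)))
E
```

```text
0.008 [0.1486 0.2081 0.1477 0.2062]
0.01 [0.1478 0.2069 0.1469 0.2051]
0.012 [0.147  0.2058 0.146  0.204 ]
angles [0.1157 0.1202 0.1238 0.1113 0.1097 0.1054] C [[ 0.4678  0.0684]
 [ 0.6722  0.0921]
 [ 0.6884 -0.053 ]
 [ 0.486  -0.0775]]
th 0.11612802131028568 O [ 0.59866248 -0.01652618]
base [array([-120.1,   99.5]), array([85.7, 99.4]), array([ 85. , -46.6]), array([-119. ,  -47.5])]
holder [array([-67.3,  24.8]), array([ 1. , 24.9]), array([ -0.3, -23.5]), array([-70.1, -22.3])]
rod1 [-111.7   37.1]
rod2 [62.4 36.7]
bar a [-102.5   89.9]
bar b [63.7 89. ]
```

```bash
python3 -m handwheel '[[-0.4,[0,0,0],0.0606],[-0.4,[0,0,0],0.0606],[-0.4,[0,0,0],0.0606],[-0.4,[0,0,0],0.0606],[-0.4,[0,0,0],0.0606],[-0.4,[0,0,0],0.0606],[-0.4,[0,0,0],0.0606],[-0.4,[0,0,0],0.0606],[-0.4,[0,0,0],0.0606],[-0.4,[0,0,0],0.0606],[-0.4,[0,0,0],0.0606],[-0.4,[0,0,0],0.0606]]'
python3 -m handwheel '[[-0.4,[0,0,0],0],[-0.4,[0,0,0],0],[-0.4,[0,0,0],0]]'
cat >> h.py <<'E'
from scipy.spatial.transform import Rotation as Ro
th=0.1161;ex=np.array([np.cos(th),np.sin(th)]);ey=np.array([-ex[1],ex[0]]);O=np.array([.5987,-.0165])
def st(goal=None):
    s=get_state();R=Ro.from_quat(s["eef_rot"]).as_matrix();p=s["tool_pos"];d=p[:2]-O
    print("t",round(s["time_s"],2),"jig",(1000*np.array([ex@d,ey@d,p[2]])).round(1),"yawerr deg",np.degrees(np.arctan2(R[1,0],R[0,0])-th).round(2),"F",np.round(s["contact_force"],1),"M",np.round(s["moment"],2),"gap",round(s["finger_gap"]*1000,1))
    if goal is not None:
        g=np.append(O+ex*goal[0]/1000+ey*goal[1]/1000,goal[2]/1000);print("tool shift mm",(R.T@(g-p)*1000).round(1),"tool z",R[:,2].round(4))
E
python3 -c "
from h import *
st([-87,36,80])"
```

```text
time_s: 1.15
tool_pos: [0.6498, 0.0001, 0.231]
eef_rot: [0.998, 0.055, -0.0, -0.0]
contact_force: [-0.5, 0.1, -0.0]
finger_gap: 0.0597
time_s: 1.4
tool_pos: [0.6499, 0.0, 0.2312]
eef_rot: [0.998, 0.06, -0.0, -0.0]
contact_force: [0.3, -0.3, -0.6]
finger_gap: 0.0599
t 1.4 jig [ 52.8  10.5 231.2] yawerr deg 0.27 F [ 0.3 -0.3 -0.6] M [-0.01 -0.04  0.05] gap 59.9
tool shift mm [-139.6  -26.2  151.2] tool z [-3.e-04  0.e+00 -1.e+00]
```

```bash
python3 -m handwheel '[[-0.4,[-0.14,-0.026,0.13],0],[-0.4,[-0.14,-0.026,0.13],0],[-0.4,[-0.14,-0.026,0.13],0],[-0.4,[-0.14,-0.026,0.13],0],[-0.4,[-0.14,-0.026,0.13],0],[-0.4,[-0.14,-0.026,0.13],0],[-0.4,[-0.14,-0.026,0.13],0],[-0.4,[-0.14,-0.026,0.13],0],[-0.4,[-0.14,-0.026,0.13],0],[-0.4,[-0.14,-0.026,0.13],-0.002],[-0.4,[0,0,0],0],[-0.4,[0,0,0],0]]'
python3 - <<'E'
from h import *
st([-87,36,60])
ci=camera_info("wrist");im=camera("wrist")
b=cv2.resize(im,None,fx=1.25,fy=1.25,interpolation=cv2.INTER_CUBIC);cv2.imwrite("pics/w1.png",b)
P=lambda x,y,z:np.append(O+ex*x/1000+ey*y/1000,z/1000)
for n,q in dict(bar_r=(-105,88.5,38),bar_f=(65,88.5,38),rail0=(-70,-26.5,18),rail1=(70,-26.5,18),stopL=(75,26,25),stopR=(75,-26,25),hRL=(-69,25,24),hRR=(-69,-25,24),hFL=(1,25,24),hFR=(1,-25,24)).items(): print(n,(proj(ci,P(*q))[0]*1.25).round(0))
E
```

```text
time_s: 2.4
tool_pos: [0.5075, 0.0096, 0.1011]
eef_rot: [0.998, 0.061, -0.001, -0.0]
contact_force: [0.2, 0.6, 0.2]
finger_gap: 0.06
t 2.4 jig [-87.6  36.5 101.1] yawerr deg 0.38 F [0.2 0.6 0.2] M [ 0.01 -0.01  0.02] gap 60.0
tool shift mm [ 0.6  0.5 41.1] tool z [-0.0011  0.     -1.    ]
bar_r [304. 311.]
bar_f [277. -71.]
rail0 [517. 238.]
rail1 [546. -64.]
stopL [430. -85.]
stopR [551. -84.]
hRL [424. 239.]
hRR [517. 239.]
hFL [427.  99.]
hFR [531. 100.]
```

View pics/w1.png

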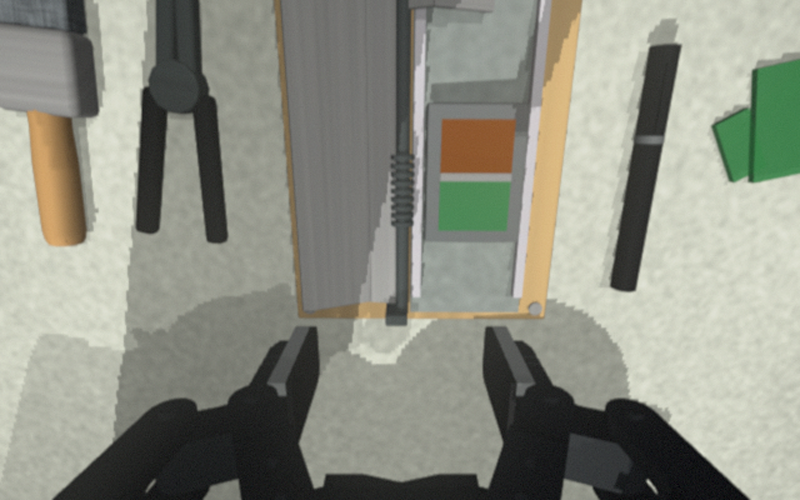

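Wrist view confirms the fit: holder rear edge at row 240 (predicted 239), rail and bar edges match; finger tips at (306,330) over the bar line and (497,330) over the channel line, behind the holder. Descending.

```bash
python3 -m handwheel '[[-0.4,[0.0,0,0.15],0],[-0.4,[0,0,0.15],0],[-0.4,[0,0,0.15],0],[-0.4,[0,0,0.1],0],[-0.4,[0,0,0.05],0],[-0.4,[0,0,0],0]]'; python3 -c "
from h import *
st()"
for i in 1 2; do :; done
python3 -m handwheel '[[-0.4,[0,0,0.04],0],[-0.4,[0,0,0.04],0],[-0.4,[0,0,0.04],0],[-0.4,[0,0,0],0],[-0.4,[0,0,0],0]]'; python3 -c "
from h import *
st()"
```

```text
time_s: 2.95
tool_pos: [0.5083, 0.0096, 0.0408]
eef_rot: [0.998, 0.06, -0.0, -0.0]
contact_force: [0.1, 0.9, 0.2]
finger_gap: 0.0595
t 2.95 jig [-86.8  36.4  40.8] yawerr deg 0.27 F [0.1 0.9 0.2] M [-0.02 -0.   -0.01] gap 59.5
time_s: 3.37
tool_pos: [0.5079, 0.0096, 0.0293]
eef_rot: [0.998, 0.06, -0.0, 0.0]
contact_force: [0.3, 0.0, 0.2]
finger_gap: 0.0593
t 3.37 jig [-87.2  36.4  29.3] yawerr deg 0.25 F [0.3 0.  0.2] M [-0.02 -0.02 -0.02] gap 59.3
```

```bash
S='from h import *
st()'
python3 -m handwheel '[[-0.4,[0,0,0.04],0],[-0.4,[0,0,0],0]]'>/dev/null; python3 -c "$S"
python3 -m handwheel '[[-0.4,[0,0,0.04],0],[-0.4,[0,0,0],0]]'>/dev/null; python3 -c "$S"
python3 -m handwheel '[[-0.4,[0,0,0.03],0],[-0.4,[0,0,0],0]]'>/dev/null; python3 -c "$S"
python3 -m handwheel '[[-0.4,[0,0,0.02],0],[-0.4,[0,0,0],0]]'>/dev/null; python3 -c "$S"
```

```text
t 3.53 jig [-86.9  36.4  25.1] yawerr deg 0.24 F [ 1.2 -0.4  3.4] M [ 0.18 -0.2  -0.04] gap 59.7
t 3.7 jig [-86.9  36.4  21. ] yawerr deg 0.24 F [1.3 1.2 3.4] M [ 0.17 -0.32 -0.11] gap 60.0
t 3.87 jig [-87.   36.4  18. ] yawerr deg 0.24 F [2.8 0.7 4.7] M [ 0.3  -0.3  -0.06] gap 59.9
t 4.03 jig [-86.9  36.4  16.2] yawerr deg 0.24 F [2.  0.5 3.9] M [ 0.3  -0.3  -0.08] gap 59.8
```

```bash
S='from h import *
st()'
python3 -m handwheel '[[-0.4,[0,0,0.02],0],[-0.4,[0,0,0],0]]'>/dev/null; python3 -c "$S"
python3 -m handwheel '[[-0.4,[0,0,0.02],0],[-0.4,[0,0,0],0]]'>/dev/null; python3 -c "$S"
python3 - <<'E'
from h import *
for n in("side",):
    im=camera(n)[180:250,290:420];cv2.imwrite("pics/s2.png",cv2.resize(im,None,fx=6,fy=6,interpolation=cv2.INTER_CUBIC))
E
```

```text
t 4.2 jig [-86.9  36.3  14.3] yawerr deg 0.25 F [ 1.9 -1.3  6.3] M [ 0.03 -0.31 -0.09] gap 59.9
t 4.37 jig [-86.9  36.2  12.3] yawerr deg 0.25 F [ 1.1 -3.8  7.5] M [-0.37 -0.19 -0.08] gap 59.6
```

View pics/s2.png

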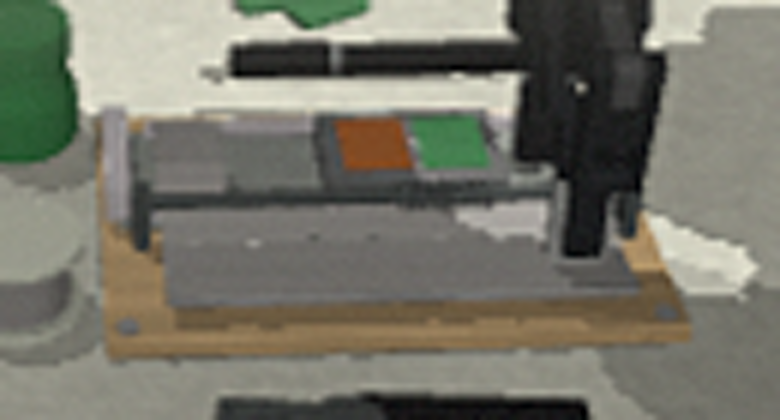

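The side view shows the bar finger on the bar's rear end (585,250), the bar (400,270) close to level, and the other finger in the channel behind the holder. Pressing on in small steps to find the stop.

```bash
S='from h import *
st()'
for k in 1; do python3 -m handwheel '[[-0.4,[0,0,0.01],0],[-0.4,[0,0,0],0]]'>/dev/null; python3 -c "$S"; done
python3 -m handwheel '[[-0.4,[0,0,0.01],0],[-0.4,[0,0,0],0]]'>/dev/null; python3 -c "$S"
python3 - <<'E'
from h import *
P=lambda x,y,z:np.append(O+ex*x/1000+ey*y/1000,z/1000)
ci=camera_info("scene");im=camera("scene")
u=proj(ci,[P(40,0,29),P(66,0,29),P(53,0,27),P(40,0,14),P(65,90,16),P(-105,90,16),P(65,90,22),P(-105,90,22)])
print(((u-[200,165])*5).round())
a=im[165:270,200:350];cv2.imwrite("pics/sc2.png",cv2.resize(a,None,fx=5,fy=5,interpolation=cv2.INTER_CUBIC))
E
```

```text
t 4.58 jig [-86.8  36.1  11.5] yawerr deg 0.25 F [ 1.  -4.7  7.5] M [-0.51 -0.18 -0.  ] gap 59.6
t 4.75 jig [-86.8  36.   10.6] yawerr deg 0.25 F [ 0.4 -5.9 11.6] M [-0.56 -0.05  0.  ] gap 60.1
[[509. 313.]
 [579. 335.]
 [544. 328.]
 [510. 341.]
 [664. 186.]
 [269.  73.]
 [665. 175.]
 [268.  62.]]
```

View pics/sc2.png

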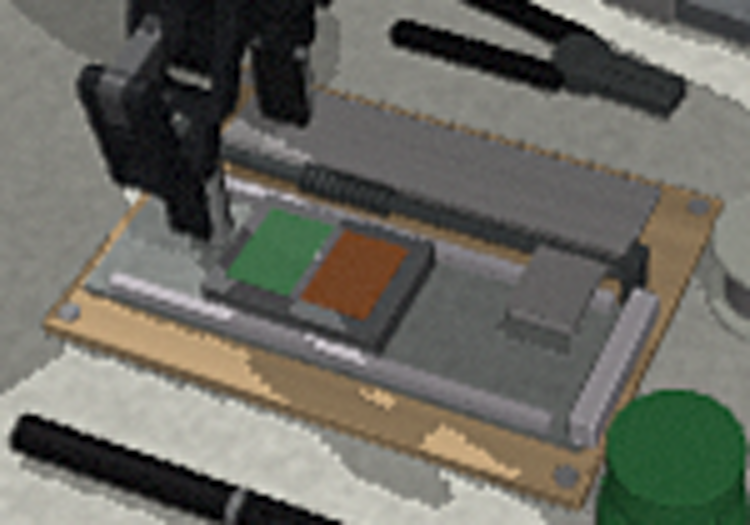

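Scene view: bar's far corner at (660,187) matches the fully-down projection (664,186), and the nose block (550,300) stands up. Force rise to 11.6 N says stop reached. Back off 0.5 mm and push.

```bash
S='from h import *
st()'
python3 -m handwheel '[[-0.4,[0.02,0,-0.005],0],[-0.4,[0.03,0,0],0],[-0.4,[0.03,0,0],0],[-0.4,[0.03,0,0],0],[-0.4,[0.04,0,0],0],[-0.4,[0.04,0,0],0],[-0.4,[0.04,0,0],0],[-0.4,[0.04,0,0],0]]'>/dev/null; python3 -c "$S"
python3 -m handwheel '[[-0.4,[0.04,0,0],0],[-0.4,[0.04,0,0],0],[-0.4,[0.04,0,0],0],[-0.4,[0.04,0,0],0],[-0.4,[0.03,0,0],0],[-0.4,[0.02,0,0],0],[-0.4,[0,0,0],0]]'>/dev/null; python3 -c "$S"
```

```text
t 5.47 jig [-62.4  36.8  10.7] yawerr deg 0.27 F [-9.3 -1.3 12.8] M [0.22 1.64 0.22] gap 59.7
t 6.05 jig [-40.8  36.9  10.8] yawerr deg 0.27 F [-6.3 -0.5 11.6] M [0.33 1.04 0.2 ] gap 59.7
```

```bash
S='from h import *
st()'
python3 -m handwheel '[[-0.4,[0.03,0,0],0],[-0.4,[0.03,0,0],0],[-0.4,[0.03,0,0],0],[-0.4,[0.03,0,0],0],[-0.4,[0.03,0,0],0],[-0.4,[0.03,0,0],0],[-0.4,[0.02,0,0],0],[-0.4,[0,0,0],0]]'>/dev/null; python3 -c "$S"
python3 - <<'E'
from h import *
P=lambda x,y,z:np.append(O+ex*x/1000+ey*y/1000,z/1000)
ci=camera_info("scene");im=camera("scene")
u=proj(ci,[P(75,-26,25),P(75,-25,24),P(65,90,16),P(68,-25,24)])
print(((u-[200,165])*5).round())
a=im[165:270,200:350];cv2.imwrite("pics/sc3.png",cv2.resize(a,None,fx=5,fy=5,interpolation=cv2.INTER_CUBIC))
E
```

```text
t 6.72 jig [-20.9  36.9  10.8] yawerr deg 0.27 F [-6.6 -0.1 13. ] M [0.29 1.15 0.23] gap 59.6
[[575. 406.]
 [576. 405.]
 [664. 186.]
 [556. 399.]]
```

View pics/sc3.png

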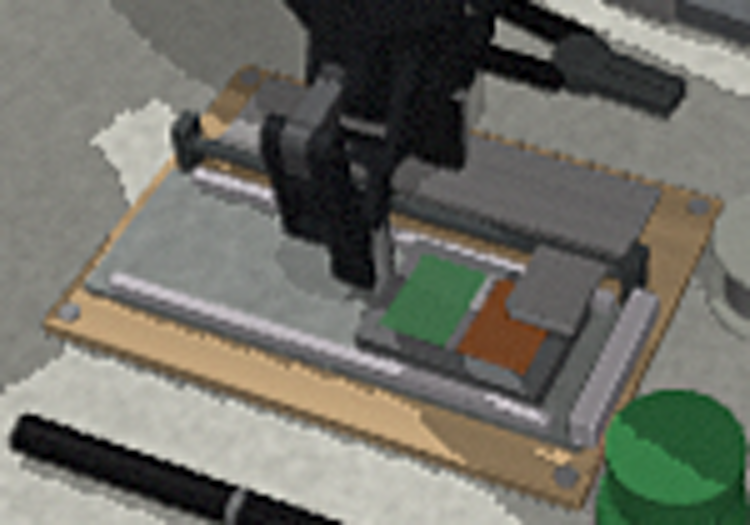

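The holder's front is under the raised nose, its front corner about (545,402) still about 14 mm short of the stop. On to the stop, slowly.

```bash
S='from h import *
st()'
python3 -m handwheel '[[-0.4,[0.02,0,0],0],[-0.4,[0.02,0,0],0],[-0.4,[0.02,0,0],0],[-0.4,[0.02,0,0],0],[-0.4,[0.02,0,0],0],[-0.4,[0.01,0,0],0],[-0.4,[0,0,0],0]]'>/dev/null; python3 -c "$S"
python3 -m handwheel '[[-0.4,[0.01,0,0],0],[-0.4,[0.01,0,0],0],[-0.4,[0,0,0],0]]'>/dev/null; python3 -c "$S"
python3 -m handwheel '[[-0.4,[0.01,0,0],0],[-0.4,[0,0,0],0]]'>/dev/null; python3 -c "$S"
```

```text
t 7.35 jig [-10.1  37.   10.7] yawerr deg 0.26 F [-7.  -0.8 12.9] M [0.27 1.36 0.21] gap 59.9
t 7.6 jig [-8.2 37.  10.8] yawerr deg 0.26 F [-8.1 -1.1 14. ] M [0.24 1.48 0.15] gap 59.9
t 7.77 jig [-8.2 37.  10.7] yawerr deg 0.26 F [-13.8  -2.7  17. ] M [0.04 2.25 0.17] gap 59.8
```

```bash
S='from h import *
st()'
python3 -m handwheel '[[-0.4,[0.01,0,0],0],[-0.4,[0,0,0],0]]'>/dev/null; python3 -c "$S"
python3 -m handwheel '[[-0.4,[0.005,0,0],0],[-0.4,[0,0,0],0],[-0.4,[0,0,0],0]]'>/dev/null; python3 -c "$S"
python3 - <<'E'
from h import *
ci=camera_info("scene");im=camera("scene")
a=im[210:260,265:335];cv2.imwrite("pics/sc4.png",cv2.resize(a,None,fx=10,fy=10,interpolation=cv2.INTER_CUBIC))
E
```

```text
t 7.93 jig [-8.2 37.  10.6] yawerr deg 0.27 F [-18.5  -3.3  22.3] M [-0.11  2.99  0.16] gap 60.1
t 8.18 jig [-8.1 37.  10.6] yawerr deg 0.27 F [-19.2  -4.8  23.1] M [-0.24  3.26  0.2 ] gap 60.1
```

View pics/sc4.png

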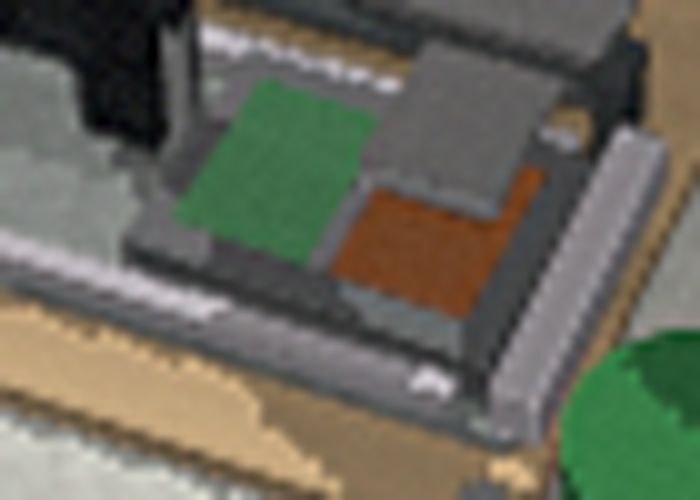

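Holder's front edge is flush with the stop, and the x force climbed 8→19 N with no more travel. Ease off the push, then release the bar slowly.

```bash
S='from h import *
st()'
python3 -m handwheel '[[-0.4,[-0.02,0,0],0],[-0.4,[-0.02,0,0],0],[-0.4,[0,0,0],0]]'>/dev/null; python3 -c "$S"
python3 -m handwheel '[[-0.4,[0,0,-0.02],0],[-0.4,[0,0,-0.02],0],[-0.4,[0,0,-0.02],0],[-0.4,[0,0,-0.02],0],[-0.4,[0,0,-0.02],0],[-0.4,[0,0,-0.02],0],[-0.4,[0,0,-0.03],0],[-0.4,[0,0,-0.03],0],[-0.4,[0,0,-0.03],0],[-0.4,[0,0,-0.03],0],[-0.4,[0,0,0],0]]'>/dev/null; python3 -c "$S"
python3 -m handwheel '[[-0.4,[0,0,-0.1],0],[-0.4,[0,0,-0.15],0],[-0.4,[0,0,-0.2],0],[-0.4,[0,0,-0.2],0],[-0.4,[0,0,-0.2],0],[-0.4,[0,0,-0.2],0],[-0.4,[0,0,-0.2],0],[-0.4,[0,0,-0.1],0],[-0.4,[0,0,0],0],[-0.4,[0,0,0],0]]'>/dev/null
python3 - <<'E'
from h import *
st()
P=lambda x,y,z:np.append(O+ex*x/1000+ey*y/1000,z/1000)
ci=camera_info("scene");im=camera("scene")
cv2.imwrite("pics/sc5.png",cv2.resize(im[145:310,190:390],None,fx=4,fy=3.6,interpolation=cv2.INTER_CUBIC))
a=im[165:270,200:350]
cv2.imwrite("pics/sc5.png",np.vstack([cv2.resize(a,(750,525),interpolation=cv2.INTER_CUBIC)]))
u=proj(ci,[P(75,-25,24),P(5,-25,24),P(65,90-1.5,16+38*.13),P(-105,90-1.5,16+38*.13)]);print(((u-[200,165])*5).round())
# pane centroids on z=24
cw=camera_info("wrist");w=camera("wrist");cv2.imwrite("pics/w5.png",w)
for nm,img,c in(("scene",im,ci),("wrist",w,cw)):
    hsv=cv2.cvtColor(img,cv2.COLOR_BGR2HSV)
    for n,lo,hi in(("green",(50,90,60),(75,255,255)),("amber",(5,140,80),(15,255,255))):
        m=cv2.inRange(hsv,lo,hi);k,l,s,ce=cv2.connectedComponentsWithStats(m)
        for i in range(1,k):
            q=onz(c,ce[i],.024)[:2]-O;q=1000*np.array([ex@q,ey@q])
            if s[i,4]>30 and abs(q[0])<85 and abs(q[1])<30:print(nm,n,q.round(1),s[i,4])
E
```

```text
t 8.48 jig [-8.4 36.9 10.9] yawerr deg 0.24 F [-1.1  1.8  6.7] M [0.39 0.39 0.07] gap 60.0
t 9.4 jig [-7.3 36.7 35.5] yawerr deg 0.24 F [0.4 0.  0.6] M [-0.03  0.02 -0.  ] gap 60.2
t 10.23 jig [ -7.6  36.8 170. ] yawerr deg 0.25 F [ 0.2  0.4 -0.4] M [ 0.02  0.03 -0.04] gap 59.5
[[576. 405.]
 [388. 345.]
 [663. 180.]
 [266.  66.]]
scene green [22.1  0. ] 212
scene amber [53.4 -8.5] 106
wrist green [22.6 -0.2] 1198
wrist amber [ 52.9 -12.2] 464
```

View pics/sc5.png

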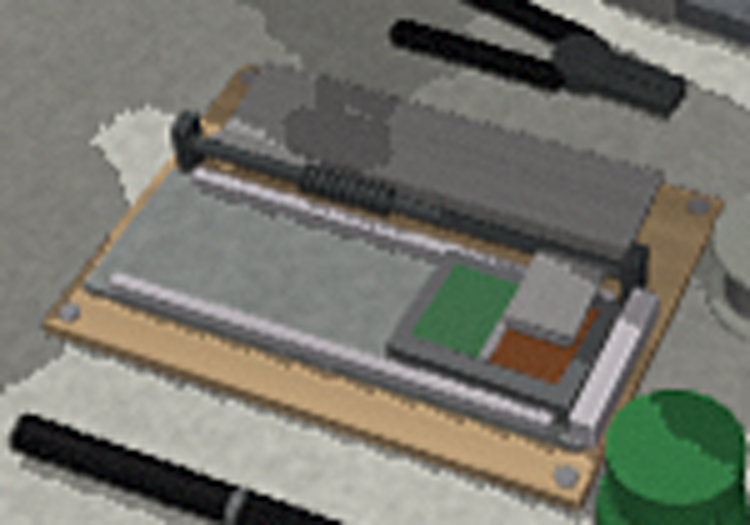

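```bash
python3 -c "
from h import *
print(job_done());st()"
```

```text
the job is handed in; nothing more can be done
None
the job is handed in; nothing more can be done
```

The holder is home against the end stop with the clip's nose resting on it, and the job was handed in at about 10 s on the robot's clock. I pressed the bar to its stop with one fingertip. With the other I pushed the holder about 75 mm along the channel, under the raised nose. I then eased off the push, let the bar up slowly and lifted the hand 170 mm clear.

- **Pushed home:** the push force rose from 8 to 19 N with no further travel. In the last picture the holder's rear corner is at (388,348), against (388,345) predicted for fully home, and its front looks flush with the stop.
- **Clip:** the last picture shows the nose resting on the holder. I judged this by eye and did not measure the clip angle. The force on the hand was near zero once it was clear.
- **Other things:** the pliers, marker and jar look unmoved in the same crop. I did not check the brush, offcut and reel separately, but the hand never came near them.
- **Only partly usable:** the amber pane's measured centre is off because the nose hides part of it, so I did not use it. The green pane measured at x 22 mm from two cameras, agreeing within 0.5 mm, but I had no expected value to compare it with.

No check failed. The final state call after hand-in returned no reading.

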